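# Set the bench load dial and press its button

## Robot

A 6-joint arm with a two-finger parallel gripper is mounted at the origin on the work surface. World frame = base frame: x ahead of the robot, y to its left, z up, the work surface at z = 0. Lengths are in m, angles in rad, forces in N, time in s.
With the tool pointing down it reaches from about 0.375 to 0.9 m from the base axis. Payload 3.1 kg.
Tool frame: the origin (TCP) lies at the very end of the fingers, on their centre line; the grasp point (between the pads) lies 19 mm behind it; z points along the fingers, y is the line along which they close (so a half turn about z gives the same grasp; the last joint's range is limited). The gripper opens to 87 mm and grips with 3 to 60 N. Pads are 19 mm wide; open, the fingers measure 117 mm over their backs; the gripper's body (75 mm by 190 mm) begins 51 mm behind the grasp point.
Start: joints at [1.048, 0.527, 1.433, -0, 1.181, -0.178], TCP at [0.211, 0.588, 0.223] pointing down, gripper open.
Joint ranges: [-3.08, 3.08], [-0.75, 2.2], [0.22, 2.44], [-1.43, 4.57], [0, 2.65], [-2.85, 2.85]. Speed limits (rad/s): [2.79, 2.79, 3.14, 3.14, 3.14, 3.14].

## Interface

Orientations are given as a unit quaternion [x, y, z, w].
In Python, from rig import robot gives the robot as it stands. The module is installed in compiled form; this text tells all that it offers.
- The arm moves only by the tool servo_tool, never from a script. Its argument "rows" is one flat list of numbers, 5 for each row, row after row: the closure, from -1 (fully open) to 1 (shut), so that 0 is half open, then the shift along the tool's x, y, z in m, then the turn about the tool's z in degrees. A call has 1 to 5 rows; each row shifts and turns the commanded pose from where the row before left it, along the tool's axes as they then stand; what a row does not reach is not made up. A row lasts 1/12 s, in which the tool goes at most 41.7 mm and 7.16 degrees, less where a joint would pass 70% of its speed; a pose out of reach is approached as far as the arm can. A call with a gripper value outside its range is refused whole. The fingers move at their own pace and stop on an object; "newtons" is the grip in N (left out, the last holds). Time passes only in rows, so rows that do not move let the fingers close. It gives the time, the measured TCP pose, the force, the opening and the grip force at its end, in the units of the state.
- robot.get_obs(): the state, without advancing time (a new reading comes with each control period).
- robot.camera(name): name is "side" or "top" or "wrist"; returns a dict with "pixels" (480x640x3 uint8, red, green, blue), "intrinsics" (3x3 intrinsics, pixels), "rvec" (rotation vector, rad) and "tvec" (3), from world to camera coordinates, as OpenCV has them; the wrist camera has in their place "mount" (4x4, takes a point from camera to tool coordinates, whose origin is the TCP and whose axes are the flange's). Camera axes: x right, y down, z forward; pixel columns grow to the right and rows downward; lengths in m; the calibration is good to about 2 mm. A picture is of the moment at which its call begins: read the wrist's pose just before it. There is no depth.
- robot.hand_in(): hands the job in; it is judged then, once.
Trained networks look in a picture, given as the dict that the camera call returned (one of the last four; its "shot" number tells which), for a name from the list of things; names that differ only in an ending like _2 or _b are one class to them, and where a whole thing is asked for, a point or a joint stands for the part that bears it (a point fixed in the world has none). Each returns a list of dicts, best first, with "score" (0 to 1); they miss things now and then, are a little off and sometimes report something else, mostly with a low value. They report only what shows in the picture. A call takes as long as a camera call.
- robot.spot_in(picture, query): "at" ([x, y, z] in m, in world coordinates, good to about 4 mm: the middle of the surface that is visible of it).
- robot.outline_of(picture, query): "region" (480x640 bool, what is visible of it).
- robot.place_of(picture, query): "at" ([x, y, z] in m, in world coordinates, good to about 4 mm: a listed point, or the origin of a listed thing).
The state is a dict: "time": time; "q": joint angles; "joint_velocities": joint speeds; "joint_torque": joint torques, N m; "position": TCP position; "tool_rot": TCP orientation; "ft_force": force on the tool from outside, world axes, zero at the start; "moment": the same for the moment, N m; "grip_width": finger opening in m; "grip_force": force on a finger pad.
Only numpy, scipy, OpenCV 4.12 (cv2) and the standard library are available. Lean on these libraries where they do the work, as an engineer would, in place of code of your own. Each camera call takes 0.05 s, during which the arm holds its last target. There are 200 camera calls.

## Task

On the instrument lying face up on the bench, push the dial's finger post round with your fingertips, gently and without pinching it, until the dial's index mark lines up with the one long line on the scale collar (the line with the small tab behind it), well within half a division. Then, with the dial set, press the round push button all the way down and let it come back up. Do not lift or shift the instrument, do not turn the collar, and leave the things lying around it where they are.

Things in the scene. Friction and masses are not known exactly. Their poses are not given: they have to be found in the camera images.
- case: The instrument: a loose off-white box 170 (x) x 260 (y) x 65 mm, about 2 to 3.5 kg, with a grey lid. Origin at the centre of its underside on the bench; z up; yaw within 0.35 rad of the world's. On its lid: the dial in its collar (axis at +45 mm y), the button (at -35 mm x, -85 mm y), the capacitor in the corner.
- dial_axis (a point): Point on the vertical axis of the dial at the height of the dial's top face (80 mm above the bench).
- dial (a joint): Angle of the black dial (100 mm across), rad, counter-clockwise from above positive, 0 when index mark and post point along the case's +x; between stops at -2.5 and +2.0. It starts clockwise of the target, 0.8 to 3.1 rad from it, and must go counter-clockwise. It stays where it is left; friction 0.05 N m, about 1.5 N at the post.
- index_mark (a point): Outer end of the index mark, a short white line at the rim of the dial's top face, on the same radius as the post. The point is 51 mm from the dial axis.
- post_top (a point): Centre of the top end of the steel finger post, 10 mm in diameter, standing 30 mm up from the dial's top face, 34 mm from the dial axis, on the radius of the index mark. Push it sideways to turn the dial.
- collar (a joint): Angle of the scale collar, rad, counter-clockwise from above positive, 0 when its long line points along the case's +x; the dial is set when joint dial equals joint collar. Stiff (0.8 N m); it is not to be turned.
- target_line (a point): Inner end of the long line on the aluminium scale collar, 51 mm from the dial axis. The collar is a ring of inner radius 52, outer radius 70 mm around the dial, its top 2 mm under the dial's top face; black lines every 10 degrees, 7 mm long, except this one, 17 mm long and wider, with a small dark steel tab 14 mm wide behind it outside the collar (70 to 77 mm from the axis, its top 4 mm above the dial's top face).
- button (a joint): Travel of the round grey push button, m: 0 up, 0.006 fully down; a spring (5 N fully down) brings it back up.
- button_top (a point): Centre of the top face of the push button, 28 mm across, in a black housing, with 20 mm or more of free lid around it; pressed straight down.
- capacitor: Bystander, leave alone: black upright cylinder 22 mm across, 34 mm tall, standing on the far right corner of the instrument's lid. Origin at the centre of its underside.
- multimeter: Bystander, leave alone: flat hand-held meter 75 x 150 x 34 mm, lying to the left of the instrument. Origin at the centre of its underside.
- screwdriver: Bystander, leave alone: screwdriver lying between the robot and the instrument. Origin at the centre of its underside.
- flux_jar: Bystander, leave alone: small jar 44 mm across, 45 mm tall, to the right of the instrument. Origin at the centre of its underside.
- solder_spool: Bystander, leave alone: steel-coloured reel 54 mm across, 44 mm tall, beyond the instrument. Origin at the centre of its underside.
- heatsink: Bystander, leave alone: finned aluminium block 60 x 50 x 30 mm, beyond the instrument. Origin at the centre of its underside.
- circuit_board: Bystander, leave alone: green circuit board 130 x 170 mm, parts up to 17 mm tall, to the right of the instrument. Origin at the centre of its underside.

How it is judged:
On the way, in this order (a step that is already met when the one before it is completed fails the run):
1. the index mark is set to the long line, the dial at rest, the button still up (horizontal distance between index_mark and target_line below 0.004 m and velocity of joint dial between -0.1 and 0.1 rad/s and value of joint button below 0.002 m), for 0.3 s.
2. the button is pressed fully down with the dial set (horizontal distance between index_mark and target_line below 0.004 m and value of joint button above 0.0045 m), for 0.05 s.
At the end, for the whole second after the job is handed in: The outer end of the index mark is within 4 mm (4.5 degrees) of the inner end of the long line, after the button was pressed at least 4.5 mm down with the dial set; the button is up again, the instrument flat and within 10 mm of where it stood, the long line within 15 mm of where it was (horizontal distance between index_mark and target_line below 0.004 m and value of joint button below 0.002 m and distance of case from where it was at the start of the episode below 0.01 m and angle between case's own z axis and vertical below 0.05 rad and distance of target_line from where it was at the start of the episode below 0.015 m); the robot touches nothing.
It fails at once if the button is pressed while the dial is not set (value of joint button above 0.003 m and horizontal distance between index_mark and target_line above 0.004 m).
It fails at once if the instrument is lifted, tipped or shifted more than 10 mm (distance of case from where it was at the start of the episode above 0.01 m or angle between case's own z axis and vertical above 0.08 rad).
It fails at once if the collar is turned (long line moved more than 15 mm) (distance of target_line from where it was at the start of the episode above 0.015 m).
It fails at once if the post is pinched or the instrument handled roughly (fingers' contact force over 35 N) (contact force between the fingers and case above 35 N).
It fails at once if a bystander is moved more than 20 mm (distance of any of capacitor, multimeter, screwdriver, flux_jar, solder_spool, heatsink, circuit_board from where it was at the start of the episode above 0.02 m).
It also fails if it takes over 54 s, if anything falls off the work surface, if the arm or the gripper's body presses on something with over 40 N, if the wrist force passes 120 N, or if a joint passes its speed limit or range.

## Working session

There is one attempt and no reset: what is moved stays moved. The work goes in short steps, Python scripts to look and compute and a tool call to move; the robot and the scene stay as the last step left them, time stands still between calls to the robot, and variables do not carry over. Pictures are saved under pics/ and viewed, at most 10 in all, crops included, and the job is handed in when it is done.

Besides the shell and the picture viewer there is one more tool, called after "Request:" in YAML: its name, and indented under it one key for each argument. servo_tool: Moves the arm, as the interface text tells. Its arguments: {"type":"object","properties":{"rows":{"type":"array","items":{"type":"number"}},"newtons":{"type":"number"}},"required":["rows"]}

```bash
mkdir -p pics; cat > h.py <<'E'
import numpy as np, cv2
from rig import robot
def pts(cam, names):
    p=robot.camera(cam); out={}
    for n in names:
        r=robot.place_of(p,n)[:2]
        out[n]=[(np.round(a['at'],4).tolist(),round(a['score'],2)) for a in r]
    return p,out
def ray(p,uv,z):
    R=cv2.Rodrigues(np.array(p['rvec'],float))[0];t=np.array(p['tvec'],float).ravel();K=np.array(p['intrinsics'])
    d=R.T@np.linalg.inv(K)@np.array([uv[0],uv[1],1.]);c=-R.T@t
    return c+d*(z-c[2])/d[2]
E
python3 - <<'E'
from h import *
for c in ['top','side']:
    p,o=pts(c,['case','dial_axis','index_mark','post_top','target_line','button_top'] + (['capacitor','multimeter','screwdriver','flux_jar','solder_spool','heatsink','circuit_board'] if c=='top' else []))
    print(c); [print(k,v) for k,v in o.items()]
    cv2.imwrite(f'pics/{c}0.png',p['pixels'][:,:,::-1])
o=robot.get_obs(); print(o['time'],o['position'],o['tool_rot'],o['q'])
E
```

```text
top
case [([0.5401, 0.056, -0.001], 0.73)]
dial_axis [([0.5446, 0.0993, 0.0779], 0.74)]
index_mark [([0.5193, 0.0538, 0.076], 0.86), ([0.4944, -0.2809, 0.0001], 0.38)]
post_top [([0.5292, 0.0691, 0.1063], 0.84)]
target_line [([0.5911, 0.1231, 0.0765], 0.96)]
button_top [([0.4868, -0.0234, 0.0881], 0.64), ([0.571, -0.0414, 0.067], 0.23)]
capacitor [([0.5735, -0.0392, 0.0669], 0.4)]
multimeter [([0.5893, 0.2693, 0.0006], 0.78)]
screwdriver [([0.4065, 0.1132, 0.0002], 0.6)]
flux_jar [([0.4623, -0.1128, -0.0024], 0.79)]
solder_spool [([0.6595, -0.0349, 0.0017], 0.83)]
heatsink [([0.6874, 0.1353, 0.0019], 0.56)]
circuit_board [([0.5911, 0.1219, 0.0786], 0.75), ([0.4934, -0.2808, 0.0001], 0.56)]
side
case [([0.5384, 0.057, 0.0008], 0.92)]
dial_axis []
index_mark [([0.5192, 0.0548, 0.0814], 0.96)]
post_top [([0.5287, 0.0706, 0.1108], 0.76)]
target_line [([0.5911, 0.1257, 0.0786], 0.98)]
button_top [([0.4894, -0.0204, 0.0862], 0.68)]
1.05 [0.21062132 0.58839293 0.22252153] [ 1.71052279e-01  9.85261953e-01 -4.80308602e-05 -3.04019699e-06] [ 1.04850072e+00  5.27533933e-01  1.43271879e+00 -2.94701639e-05
  1.18143224e+00 -1.78489239e-01]
```

View pics/top0.png

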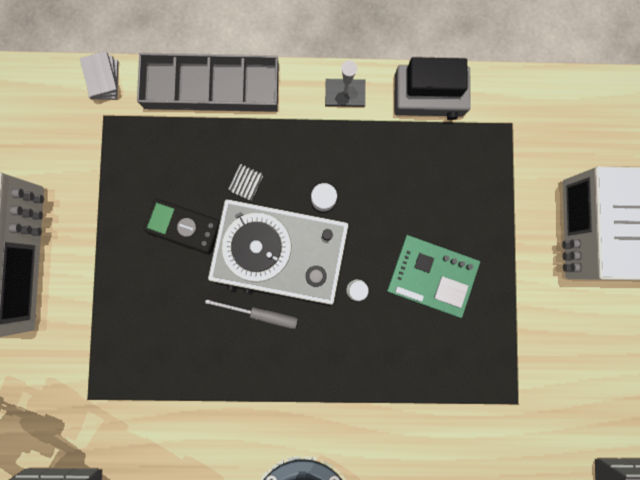

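The top picture shows the dial at about (256,247), its post and mark at about (275,256) to the lower right, and the tabbed line at about (240,217) to the upper left. That is about 147° counter-clockwise, which agrees with the networks. Next I'll plan the move to above the dial.

```bash
cat >> h.py <<'E'
def pose():
    o=robot.get_obs(); a=o['tool_rot']
    from scipy.spatial.transform import Rotation as Ro
    R=Ro.from_quat(a).as_matrix()
    return np.array([*o['position'],np.degrees(np.arctan2(R[1,1],R[0,1]))]),o
def plan(start,wps,c):
    """wps: (x,y,z,yaw_of_tool_y_deg) one per row; shift in axes before turn; z down"""
    cur=np.array(start,float); rows=[]
    for w in wps:
        w=np.array(w,float);a=np.radians(cur[3]); y=np.array([np.cos(a),np.sin(a)]); x=np.array([-y[1],y[0]])
        d=w[:2]-cur[:2]; s=[round(d@x,4),round(d@y,4),round(cur[2]-w[2],4),round(cur[3]-w[3],1)]
        cur=cur+np.array([*(s[0]*x+s[1]*y),-s[2],-s[3]]); rows.append([c]+s)
    for i in range(0,len(rows),5): print([float(v) for r in rows[i:i+5] for v in r])
    return cur
def lin(a,b,n): return [np.array(a)+(np.array(b)-np.array(a))*k/n for k in range(1,n+1)]
E
python3 - <<'E'
from h import *
s,o=pose(); print(s)
plan(s,lin(s,[0.50,0.09,0.25,-29],15),0.3)
p=robot.camera('wrist');print(p['mount'],p['intrinsics'])
E
```

```text
[ 0.21062132  0.58839293  0.22252153 70.30198715]
[0.3, -0.0294, -0.0248, -0.0018, 6.6, 0.3, -0.032, -0.0212, -0.0019, 6.6, 0.3, -0.0342, -0.0174, -0.0018, 6.7, 0.3, -0.0361, -0.0133, -0.0018, 6.6, 0.3, -0.0373, -0.0091, -0.0019, 6.6]
[0.3, -0.0381, -0.0047, -0.0018, 6.6, 0.3, -0.0385, -0.0004, -0.0018, 6.6, 0.3, -0.0382, 0.0042, -0.0019, 6.7, 0.3, -0.0374, 0.0085, -0.0018, 6.6, 0.3, -0.0363, 0.0128, -0.0018, 6.6]
[0.3, -0.0345, 0.0168, -0.0019, 6.6, 0.3, -0.0323, 0.0208, -0.0018, 6.6, 0.3, -0.0298, 0.0243, -0.0018, 6.7, 0.3, -0.0267, 0.0276, -0.0018, 6.6, 0.3, -0.0234, 0.0305, -0.0019, 6.6]
[[ 9.82984947e-04 -9.57292609e-01 -2.89119170e-01  7.92921112e-02]
 [ 9.99999400e-01  1.08085351e-03 -1.78849163e-04  2.64902203e-04]
 [ 4.83706452e-04 -2.89118821e-01  9.57293097e-01 -1.63083067e-01]
 [ 0.00000000e+00  0.00000000e+00  0.00000000e+00  1.00000000e+00]] [[399.44159194   0.         320.60713214]
 [  0.         399.44159194 242.24862179]
 [  0.           0.           1.        ]]
```

Request:
servo_tool:
  rows: [0.3, -0.0294, -0.0248, -0.0018, 6.6, 0.3, -0.032, -0.0212, -0.0019, 6.6, 0.3, -0.0342, -0.0174, -0.0018, 6.7, 0.3, -0.0361, -0.0133, -0.0018, 6.6, 0.3, -0.0373, -0.0091, -0.0019, 6.6]

```text
time: 1.52
position: [0.3076, 0.4209, 0.2319]
tool_rot: [0.447, 0.895, 0.0, 0.0]
ft_force: [1.1, -0.3, 1.1]
grip_width: 0.0618
grip_force: 0.0
```

Request:
servo_tool:
  rows: [0.3, -0.0381, -0.0047, -0.0018, 6.6, 0.3, -0.0385, -0.0004, -0.0018, 6.6, 0.3, -0.0382, 0.0042, -0.0019, 6.7, 0.3, -0.0374, 0.0085, -0.0018, 6.6, 0.3, -0.0363, 0.0128, -0.0018, 6.6]

```text
time: 1.93
position: [0.4043, 0.2545, 0.2412]
tool_rot: [0.683, 0.73, 0.0, 0.0]
ft_force: [-0.1, -0.3, 0.4]
grip_width: 0.0325
grip_force: 0.0
```

Request:
servo_tool:
  rows: [0.3, -0.0345, 0.0168, -0.0019, 6.6, 0.3, -0.0323, 0.0208, -0.0018, 6.6, 0.3, -0.0298, 0.0243, -0.0018, 6.7, 0.3, -0.0267, 0.0276, -0.0018, 6.6, 0.3, -0.0234, 0.0305, -0.0019, 6.6]

```text
time: 2.35
position: [0.5007, 0.0882, 0.2504]
tool_rot: [0.863, 0.505, 0.0, 0.0]
ft_force: [1.0, 1.3, -0.0]
grip_width: 0.0304
grip_force: 0.0
```

Request:
servo_tool:
  rows: [0.3, 0, 0, 0, 0, 0.3, 0, 0, 0, 0]

```text
time: 2.52
position: [0.5012, 0.0882, 0.2502]
tool_rot: [0.863, 0.506, 0.0, 0.0]
ft_force: [-1.2, -0.5, 0.6]
grip_width: 0.0303
grip_force: 0.0
```

```bash
cat >> h.py <<'E'
from scipy.spatial.transform import Rotation as Ro
def wray(p,o,uv,z):
    T=np.eye(4);T[:3,:3]=Ro.from_quat(o['tool_rot']).as_matrix();T[:3,3]=o['position'];T=T@np.array(p['mount'])
    d=T[:3,:3]@np.linalg.inv(np.array(p['intrinsics']))@np.array([uv[0],uv[1],1.]);c=T[:3,3]
    return c+d*(z-c[2])/d[2]
def wproj(p,o,X):
    T=np.eye(4);T[:3,:3]=Ro.from_quat(o['tool_rot']).as_matrix();T[:3,3]=o['position'];T=T@np.array(p['mount'])
    q=np.array(p['intrinsics'])@(T[:3,:3].T@(np.array(X)-T[:3,3]));return q[:2]/q[2]
N=['case','dial_axis','index_mark','post_top','target_line','button_top']
E
python3 - <<'E'
from h import *
s,o=pose(); print(s,o['grip_width'],o['time'])
p,r=pts('wrist',N); [print(k,v) for k,v in r.items()]
for k,v in r.items():
    if v: print(k,wproj(p,o,v[0][0]).round(1))
cv2.imwrite('pics/w1.png',p['pixels'][:,:,::-1])
E
```

```text
[  0.50123167   0.08816178   0.25017761 -29.19816163] 0.030250850886327205 2.5167
case [([0.5373, 0.0573, 0.0001], 0.8)]
dial_axis [([0.5485, 0.0995, 0.0806], 0.85)]
index_mark [([0.5154, 0.0608, 0.0832], 0.91)]
post_top [([0.5278, 0.0723, 0.1082], 0.67)]
target_line [([0.5281, 0.0739, 0.1067], 0.74), ([0.5929, 0.1266, 0.0756], 0.65)]
button_top [([0.4866, -0.0229, 0.0872], 0.57)]
case [364.3 209.9]
dial_axis [363.1 180.5]
index_mark [350. 239.]
post_top [359.3 228.4]
target_line [358.5 226. ]
button_top [365.3 331.6]
```

View pics/w1.png

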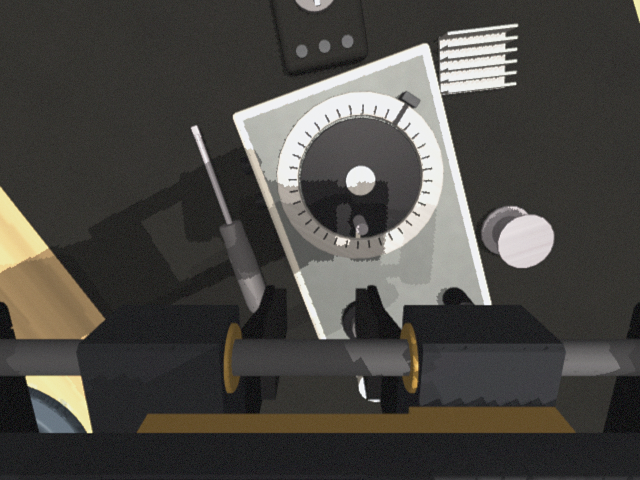

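The wrist picture shows the dial hub at (361,181), the post in shadow near (360,222), the long line from (398,125) to (405,108), and the tab at (409,99). I'll check these with rays and a zoomed crop.

```bash
python3 - <<'E'
from h import *
s,o=pose(); p=robot.camera('wrist')
ax=wray(p,o,(360.7,181),.08)
for n,uv,z in [('axis',(360.7,181),.08),('collL',(277,178),.078),('collR',(443,178),.078),('lineIn',(398,125),.078),('lineOut',(405,108),.078),('tab',(409,99),.084),('post',(360,222),.11)]:
    X=wray(p,o,uv,z); d=X-ax; print(n,X.round(4),(np.hypot(*d[:2])*1000).round(1),np.degrees(np.arctan2(d[1],d[0])).round(1))
c=p['pixels'][85:265,270:450].astype(float)
c=255*(c/255)**0.5
cv2.imwrite('pics/w1c.png',cv2.resize(c.astype(np.uint8)[:,:,::-1],None,fx=3.3,fy=3.3,interpolation=cv2.INTER_CUBIC))
for n in N[2:5]:
  for a in [robot.place_of(p,n)]:
    print(n,[(np.round(b['at'],4),round(b['score'],2)) for b in a[:2]])
E
```

```text
axis [0.5444 0.1033 0.08  ] 0.0 0.0
collL [0.4842 0.1389 0.078 ] 69.9 149.4
collR [0.6058 0.0721 0.078 ] 68.9 -27.0
lineIn [0.5913 0.1286 0.078 ] 53.3 28.3
lineOut [0.6018 0.1376 0.078 ] 66.9 30.9
tab [0.6062 0.1426 0.084 ] 73.2 32.4
post [0.5288 0.0803 0.11  ] 27.8 -124.2
index_mark [(array([0.5125, 0.0622, 0.0814]), 0.8)]
post_top [(array([0.5272, 0.0711, 0.1044]), 0.81)]
target_line [(array([0.5928, 0.1269, 0.0767]), 0.63)]
```

View pics/w1c.png

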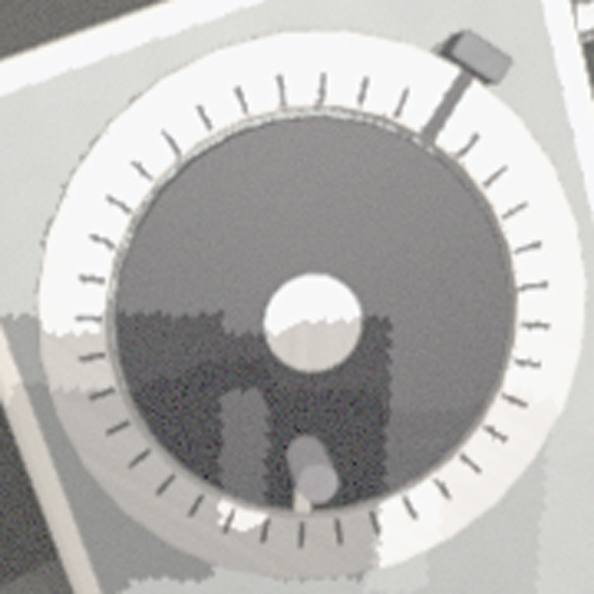

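The crop gives better pixels. The dial disc is centred at (365.6,178.9), the post top is at (367,232), the mark's outer end is at (361.8,239), and the line runs from (399.7,128.3) to (411.8,107.7).

```bash
python3 - <<'E'
from h import *
s,o=pose(); p=robot.camera('wrist')
ax=wray(p,o,(365.6,179.2),.08)
for n,uv,z in [('axis',(365.6,179.2),.08),('lineIn',(399.7,128.3),.078),('lineOut',(411.8,107.7),.078),('mark',(361.8,239),.08),('post',(367,232),.11)]:
    X=wray(p,o,uv,z); d=X-ax; print(n,X.round(4),(np.hypot(*d[:2])*1000).round(1),np.degrees(np.arctan2(d[1],d[0])).round(1))
E
```

```text
axis [0.5492 0.102  0.08  ] 0.0 0.0
lineIn [0.592  0.1248 0.078 ] 48.5 28.1
lineOut [0.6072 0.1344 0.078 ] 66.5 29.2
mark [0.5228 0.0573 0.08  ] 51.9 -120.7
post [0.5304 0.0698 0.11  ] 37.3 -120.3
```

```bash
python3 - <<'E'
from h import *
s,o=pose()
e=[.5297,.0712,.092,-30.5]
m=[.5297,.0712,.15,-30.5]
c=plan(s,lin(s,m,4)+[m]+lin(m,e,3)+[e,e],0.3);print(c)
E
```

```text
[0.3, -0.0006, 0.0088, 0.025, 0.4, 0.3, -0.0005, 0.0089, 0.025, 0.4, 0.3, -0.0005, 0.0088, 0.0251, 0.4, 0.3, -0.0004, 0.0089, 0.025, 0.3, 0.3, -0.0, -0.0, -0.0, 0.0]
[0.3, -0.0, -0.0, 0.0193, 0.0, 0.3, -0.0, -0.0, 0.0194, 0.0, 0.3, -0.0, -0.0, 0.0193, 0.0, 0.3, -0.0, -0.0, -0.0, 0.0, 0.3, -0.0, -0.0, -0.0, 0.0]
[  0.52970546   0.07119873   0.09199763 -30.45248942]
```

Request:
servo_tool:
  rows: [0.3, -0.0006, 0.0088, 0.025, 0.4, 0.3, -0.0005, 0.0089, 0.025, 0.4, 0.3, -0.0005, 0.0088, 0.0251, 0.4, 0.3, -0.0004, 0.0089, 0.025, 0.3, 0.3, 0, 0, 0, 0]

```text
time: 3.53
position: [0.5283, 0.0701, 0.1459]
tool_rot: [0.868, 0.496, -0.003, -0.002]
ft_force: [-0.2, 0.1, 0.7]
grip_width: 0.0305
grip_force: 0.0
```

Request:
servo_tool:
  rows: [0.3, 0, 0, 0.0193, 0, 0.3, 0, 0, 0.0194, 0, 0.3, 0, 0, 0.0193, 0, 0.5, 0, 0, 0, 0, 0.5, 0, 0, 0, 0]

```text
time: 3.95
position: [0.5294, 0.071, 0.0923]
tool_rot: [0.868, 0.496, -0.001, -0.0]
ft_force: [1.3, -0.0, 0.2]
grip_width: 0.0247
grip_force: 0.0
```

```bash
python3 - <<'E'
from h import *
s,o=pose(); print(s,o['grip_width'],o['time'],o['ft_force'])
p=robot.camera('wrist');cv2.imwrite('pics/w2.png',p['pixels'][:,:,::-1])
for n in N[1:5]: print(n,[(np.round(b['at'],4),round(b['score'],2)) for b in robot.place_of(p,n)[:2]])
p=robot.camera('side')
for n in N[2:5]: print(n,[(np.round(b['at'],4),round(b['score'],2)) for b in robot.place_of(p,n)[:2]])
# sweep: post angle a from -120.5, TCP on 34mm circle, tool yaw=a+90
ax=np.array([.547,.1005])
w=[[*(ax+.034*np.array([np.cos(t),np.sin(t)])),.092,np.degrees(t)+90] for t in np.radians(-120.5+6*np.arange(1,26))]
plan([.5297,.0712,.092,-30.5],w,.54)
E
```

```text
[  0.52943199   0.07102741   0.09231941 -30.47937959] 0.02468338203827425 3.95 [ 1.27236178 -0.04390923  0.18320664]
dial_axis [(array([ 0.6875,  0.1387, -0.0022]), 0.63)]
index_mark [(array([0.5174, 0.0622, 0.0796]), 0.69)]
post_top [(array([0.5263, 0.0739, 0.1093]), 0.9), (array([ 4.103e-01,  1.146e-01, -2.000e-04]), 0.22)]
target_line [(array([0.5932, 0.1265, 0.0781]), 0.78)]
index_mark [(array([0.5197, 0.0566, 0.0819]), 0.81)]
post_top [(array([0.5294, 0.0715, 0.1106]), 0.81)]
target_line [(array([0.5933, 0.1258, 0.0791]), 0.65), (array([0.5434, 0.0983, 0.082 ]), 0.48)]
[0.54, 0.0002, 0.0036, 0.0, -6.0, 0.54, 0.0002, 0.0035, 0.0, -6.0, 0.54, 0.0002, 0.0036, 0.0, -6.0, 0.54, 0.0002, 0.0036, 0.0, -6.0, 0.54, 0.0002, 0.0035, 0.0, -6.0]
[0.54, 0.0001, 0.0036, 0.0, -6.0, 0.54, 0.0002, 0.0035, 0.0, -6.0, 0.54, 0.0002, 0.0036, 0.0, -6.0, 0.54, 0.0002, 0.0035, 0.0, -6.0, 0.54, 0.0002, 0.0036, 0.0, -6.0]
[0.54, 0.0002, 0.0035, 0.0, -6.0, 0.54, 0.0002, 0.0036, 0.0, -6.0, 0.54, 0.0002, 0.0035, 0.0, -6.0, 0.54, 0.0001, 0.0036, 0.0, -6.0, 0.54, 0.0002, 0.0035, 0.0, -6.0]
[0.54, 0.0002, 0.0036, 0.0, -6.0, 0.54, 0.0002, 0.0036, 0.0, -6.0, 0.54, 0.0002, 0.0035, 0.0, -6.0, 0.54, 0.0002, 0.0036, 0.0, -6.0, 0.54, 0.0002, 0.0035, 0.0, -6.0]
[0.54, 0.0001, 0.0036, 0.0, -6.0, 0.54, 0.0002, 0.0035, 0.0, -6.0, 0.54, 0.0002, 0.0036, 0.0, -6.0, 0.54, 0.0002, 0.0035, 0.0, -6.0, 0.54, 0.0002, 0.0036, 0.0, -6.0]
```

View pics/w2.png

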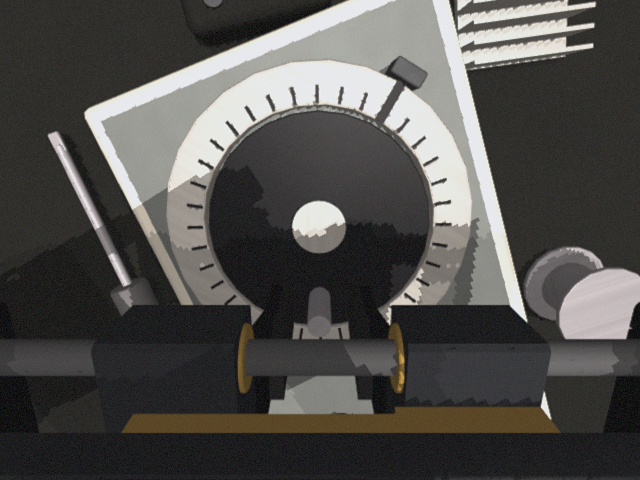

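The post at (319,310) stands free and centred between the fingers. Starting the sweep.

Request:
servo_tool:
  rows: [0.54, 0.0002, 0.0036, 0, -6, 0.54, 0.0002, 0.0035, 0, -6, 0.54, 0.0002, 0.0036, 0, -6, 0.54, 0.0002, 0.0036, 0, -6, 0.54, 0.0002, 0.0035, 0, -6]

```text
time: 4.82
position: [0.5459, 0.0663, 0.0919]
tool_rot: [0.708, 0.706, -0.001, -0.001]
ft_force: [-1.8, 0.8, 0.7]
grip_width: 0.0199
grip_force: 0.7
```

Request:
servo_tool:
  rows: [0.54, 0.0001, 0.0036, 0, -6, 0.54, 0.0002, 0.0035, 0, -6, 0.54, 0.0002, 0.0036, 0, -6, 0.54, 0.0002, 0.0035, 0, -6, 0.54, 0.0002, 0.0036, 0, -6]

```text
time: 5.23
position: [0.5628, 0.0706, 0.0918]
tool_rot: [0.502, 0.865, -0.001, -0.001]
ft_force: [-1.1, -0.4, 0.1]
grip_width: 0.0202
grip_force: 0.7
```

```bash
python3 - <<'E'
from h import *
s,o=pose(); print(s,o['grip_width'],o['time'],o['ft_force'],o['grip_force'])
p=robot.camera('wrist')
for n in N[1:5]: print(n,[(np.round(b['at'],4),round(b['score'],2)) for b in robot.place_of(p,n)[:2]])
t=np.radians(-60.5);print(.547+.034*np.cos(t),.1005+.034*np.sin(t))
E
```

```text
[ 0.56282723  0.07059493  0.09184302 29.79585501] 0.02024767169456341 5.2333 [-1.12953229 -0.43605815  0.05715677] 0.6798861175775528
dial_axis [(array([0.5467, 0.1027, 0.0809]), 0.93)]
index_mark [(array([0.5613, 0.0594, 0.084 ]), 0.62), (array([ 0.5353,  0.0584, -0.0031]), 0.28)]
post_top [(array([0.5534, 0.0718, 0.107 ]), 0.6)]
target_line [(array([0.5926, 0.1269, 0.0772]), 0.6)]
0.5637424010435179 0.07090790633804342
```

Tracking well, with gentle contact. Continuing the sweep.

Request:
servo_tool:
  rows: [0.54, 0.0002, 0.0035, 0, -6, 0.54, 0.0002, 0.0036, 0, -6, 0.54, 0.0002, 0.0035, 0, -6, 0.54, 0.0001, 0.0036, 0, -6, 0.54, 0.0002, 0.0035, 0, -6]

```text
time: 5.9
position: [0.5758, 0.0825, 0.0919]
tool_rot: [0.261, 0.965, -0.0, -0.001]
ft_force: [-0.9, -0.8, 0.8]
grip_width: 0.02
grip_force: 0.7
```

Request:
servo_tool:
  rows: [0.54, 0.0002, 0.0036, 0, -6, 0.54, 0.0002, 0.0036, 0, -6, 0.54, 0.0002, 0.0035, 0, -6, 0.54, 0.0002, 0.0036, 0, -6, 0.54, 0.0002, 0.0035, 0, -6]

```text
time: 6.32
position: [0.5809, 0.0993, 0.0919]
tool_rot: [0.003, 1.0, -0.0, -0.0]
ft_force: [-1.3, -0.7, 0.0]
grip_width: 0.0198
grip_force: 0.7
```

Request:
servo_tool:
  rows: [0.54, 0.0001, 0.0036, 0, -6, 0.54, 0.0002, 0.0035, 0, -6, 0.54, 0.0002, 0.0036, 0, -5, 0.54, 0, 0, 0, 0, 0.54, 0, 0, 0, 0]

```text
time: 6.73
position: [0.5797, 0.1103, 0.0921]
tool_rot: [-0.142, 0.99, 0.0, 0.0]
ft_force: [0.2, 0.2, -0.0]
grip_width: 0.0201
grip_force: 0.0
```

```bash
python3 - <<'E'
from h import *
s,o=pose(); print(s,o['grip_width'],o['time'],o['ft_force'],o['grip_force'])
p=robot.camera('wrist');cv2.imwrite('pics/w3.png',p['pixels'][:,:,::-1])
for n in N[1:5]:
  for b in robot.place_of(p,n)[:2]:
    d=np.array(b['at'])-[.547,.1005,0]; print(n,np.round(b['at'],4),round(b['score'],2),np.degrees(np.arctan2(d[1],d[0])).round(1),wproj(p,o,b['at']).round())
q=robot.camera('top');c=q['pixels'][195:295,205:325]
cv2.imwrite('pics/t3.png',cv2.resize(c[:,:,::-1],None,fx=6,fy=6,interpolation=cv2.INTER_CUBIC))
E
```

```text
[5.79681698e-01 1.10327343e-01 9.20700835e-02 1.06309419e+02] 0.020145035363094498 6.7333 [ 0.21019706  0.22392698 -0.02008408] 0.002974423114210367
dial_axis [0.5481 0.1052 0.0804] 0.68 76.8 [329. 231.]
index_mark [0.5902 0.1146 0.0828] 0.59 18.1 [323. 319.]
post_top [0.5739 0.1089 0.1076] 0.89 17.3 [321. 310.]
target_line [0.5942 0.1277 0.0782] 0.96 30.0 [346. 329.]
```

View pics/w3.png

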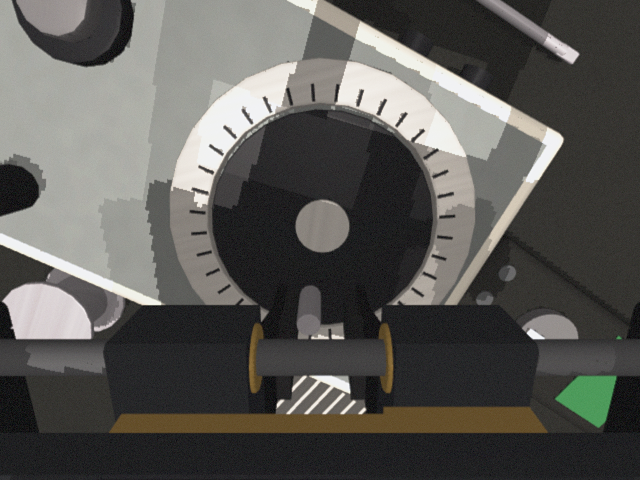

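```bash
python3 - <<'E'
from h import *
s,o=pose()
ax=np.array([.547,.1005])
w=[[*(ax+.034*np.array([np.cos(t),np.sin(t)])),.092,np.degrees(t)+90] for t in np.radians(16.3+np.array([4.5,9,13,16,18.5]))]
plan(s,w,.54)
E
```

```text
[0.54, 0.0, 0.0024, -0.0, -4.4, 0.54, 0.0001, 0.0027, -0.0, -4.5, 0.54, 0.0001, 0.0024, -0.0, -4.0, 0.54, 0.0001, 0.0018, -0.0, -3.0, 0.54, 0.0, 0.0015, -0.0, -2.5]
```

View pics/t3.png

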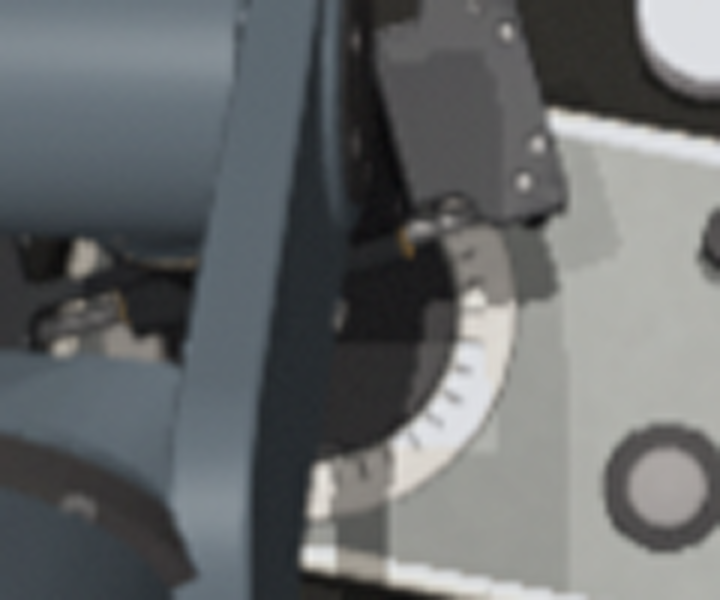

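The top view is blocked by the arm, as expected. I'll push to just short of the line, back off, lift and look.

Request:
servo_tool:
  rows: [0.54, 0, 0.0024, 0, -4.4, 0.54, 0.0001, 0.0027, 0, -4.5, 0.54, 0.0001, 0.0024, 0, -4, 0.54, 0.0001, 0.0018, 0, -3, 0.54, 0, 0.0015, 0, -2.5]

```text
time: 7.45
position: [0.5752, 0.1196, 0.092]
tool_rot: [-0.301, 0.954, -0.0, 0.0]
ft_force: [0.9, -1.5, 0.1]
grip_width: 0.0202
grip_force: 0.7
```

Request:
servo_tool:
  rows: [0.54, 0, 0, 0, 0, 0.54, 0, 0, 0, 0]

```text
time: 7.62
position: [0.5752, 0.1199, 0.092]
tool_rot: [-0.299, 0.954, -0.0, 0.0]
ft_force: [0.1, -0.2, -0.1]
grip_width: 0.0201
grip_force: 0.4
```

Request:
servo_tool:
  rows: [0.54, 0, -0.0025, 0, 0, 0.54, 0, -0.0025, 0, 0, 0.54, 0, 0, 0, 0, 0.54, 0, 0, -0.025, 0, 0.54, 0, 0, -0.03, 0]

```text
time: 8.03
position: [0.5756, 0.1157, 0.145]
tool_rot: [-0.299, 0.954, 0.001, -0.003]
ft_force: [0.7, 0.1, 1.1]
grip_width: 0.0202
grip_force: 0.0
```

Request:
servo_tool:
  rows: [0.54, -0.02, 0, -0.03, 0, 0.54, -0.02, 0, -0.03, 0, 0.54, -0.02, 0, -0.02, 0, 0.54, 0, 0, 0, 0, 0.54, 0, 0, 0, 0]

```text
time: 8.45
position: [0.6279, 0.1507, 0.2282]
tool_rot: [-0.3, 0.954, -0.0, 0.001]
ft_force: [-0.7, -0.1, -0.6]
grip_width: 0.0201
grip_force: 0.0
```

```bash
python3 - <<'E'
from h import *
s,o=pose(); print(s,o['time'],o['ft_force'])
p=robot.camera('wrist')
ax=np.array([.547,.1005,0]); u,v=wproj(p,o,[.58,.12,.08]).round().astype(int); print(u,v)
for n in N[1:5]:
  for b in robot.place_of(p,n)[:2]:
    d=np.array(b['at'])-ax; print(n,np.round(b['at'],4),round(b['score'],2),np.degrees(np.arctan2(d[1],d[0])).round(1),wproj(p,o,b['at']).round())
u0,v0=max(u-100,0),max(v-110,0); c=255*(p['pixels'][v0:v0+150,u0:u0+200]/255.)**.5
print(u0,v0)
cv2.imwrite('pics/w4.png',cv2.resize(c.astype(np.uint8)[:,:,::-1],None,fx=4,fy=4,interpolation=cv2.INTER_CUBIC))
np.save('w4.npy',p['pixels'])
E
```

```text
[  0.62792222   0.15065883   0.22815335 124.93325656] 8.45 [-0.65495081 -0.05333364 -0.63221221]
324 152
dial_axis [0.5471 0.1033 0.0805] 0.96 88.0 [331. 101.]
index_mark [0.5892 0.1281 0.0823] 0.8 33.2 [326. 168.]
target_line [0.5941 0.1289 0.079 ] 0.97 31.1 [323. 174.]
224 42
```

View pics/w4.png

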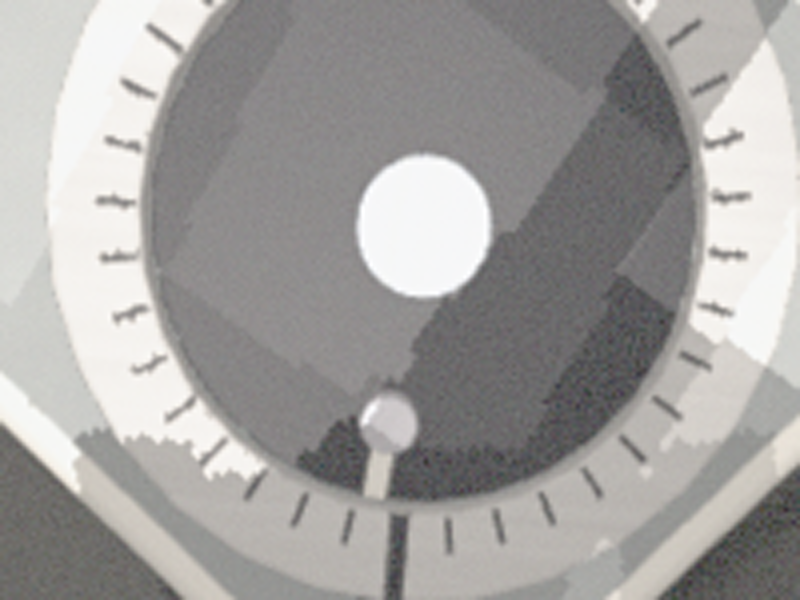

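The crop shows the mark's outer end at (375,497), just left of the long line's inner end at (398,517). The dial is a few degrees short of the line.

```bash
python3 - <<'E'
from h import *
s,o=pose(); p=robot.camera('wrist')
C=lambda x,y:(224+x/4,42+y/4)
W=lambda x,y,z: wray(p,o,C(x,y),z)[:2]
L,Rr=W(148,215,.08),W(700,215,.08); bot=W(424,507,.08); print(L,Rr,np.hypot(*(L-Rr)))
P={'mark':W(375,497,.08),'markin':W(381,455,.08),'line':W(398,517,.078),'lineout':W(395,597,.078),'post':W(388,424,.11),'tickL':W(348,528,.078),'tickR':W(449,535,.078)}
from scipy.optimize import least_squares
# axis fit: radii known
rad={'mark':51,'line':51.5,'post':34}
f=lambda a:[np.hypot(*(P[k]-a))*1e3-r for k,r in rad.items()]+[np.hypot(*(q-a))*1e3-50 for q in (L,Rr)]
a=least_squares(f,[.547,.1]).x; print('axis',a.round(4),np.round(f(a),1))
for k,q in P.items(): d=q-a; print(k,q.round(4),(np.hypot(*d)*1e3).round(1),np.degrees(np.arctan2(d[1],d[0])).round(2))
print('gap mm',np.hypot(*(P['mark']-P['line']))*1e3)
E
```

```text
[0.56949085 0.05839938] [0.51209905 0.14058009] 0.10023716559950065
axis [0.5423 0.1006] [-1.5  1.4  0.1  0.2  0.1]
mark [0.5874 0.121 ] 49.5 24.35
markin [0.5803 0.1175] 41.6 23.93
line [0.5882 0.1269] 52.9 29.85
lineout [0.6012 0.1354] 68.4 30.53
post [0.5735 0.1142] 34.1 23.57
tickL [0.5954 0.1202] 56.6 20.28
tickR [0.5854 0.137 ] 56.4 40.19
gap mm 5.9573757952331015
```

```bash
python3 - <<'E'
from h import *
s,o=pose(); ax=np.array([.547,.1005])
ty=np.radians(124.9); b=np.array([.5752,.1199])-.005*np.array([np.cos(ty),np.sin(ty)])
hi=[*b,.15,124.9]; lo=[*b,.092,124.9]
def at(deg):
    r=np.radians(deg); v=np.array([.5752,.1199])-ax; R=np.array([[np.cos(r),-np.sin(r)],[np.sin(r),np.cos(r)]])
    return [*(ax+R@v),.092,124.8+deg]
c=plan(s,lin(s,hi,4)+[hi]+lin(hi,lo,3)+[lo,lo],.54)
plan(c,lin(c,at(0),2)+[at(k) for k in (2,4,5.9)]+[at(5.9)]*2,.54)
E
```

```text
[0.54, 0.0146, -0.0002, 0.0188, -0.0, 0.54, 0.0146, -0.0001, 0.0189, -0.0, 0.54, 0.0146, -0.0002, 0.0188, -0.0, 0.54, 0.0145, -0.0002, 0.0188, -0.0, 0.54, 0.0, 0.0, 0.0, -0.0]
[0.54, 0.0, 0.0, 0.0193, -0.0, 0.54, 0.0, 0.0, 0.0194, -0.0, 0.54, 0.0, 0.0, 0.0193, -0.0, 0.54, 0.0, 0.0, 0.0, -0.0, 0.54, 0.0, 0.0, 0.0, -0.0]
[0.54, 0.0, 0.0025, 0.0, 0.0, 0.54, 0.0001, 0.0025, 0.0, 0.1, 0.54, -0.0, 0.0012, 0.0, -2.0, 0.54, -0.0, 0.0012, 0.0, -2.0, 0.54, -0.0, 0.0011, 0.0, -1.9]
[0.54, -0.0, 0.0, 0.0, -0.0, 0.54, -0.0, 0.0, 0.0, -0.0]
```

Request:
servo_tool:
  rows: [0.54, 0.0146, -0.0002, 0.0188, 0, 0.54, 0.0146, -0.0001, 0.0189, 0, 0.54, 0.0146, -0.0002, 0.0188, 0, 0.54, 0.0145, -0.0002, 0.0188, 0, 0.54, 0, 0, 0, 0]

```text
time: 9.17
position: [0.5732, 0.1149, 0.1473]
tool_rot: [-0.299, 0.954, 0.002, -0.006]
ft_force: [-1.0, -1.0, -0.4]
grip_width: 0.0202
grip_force: 0.0
```

Request:
servo_tool:
  rows: [0.54, 0, 0, 0.0193, 0, 0.54, 0, 0, 0.0194, 0, 0.54, 0, 0, 0.0193, 0, 0.54, 0, 0, 0, 0, 0.54, 0, 0, 0, 0]

```text
time: 9.58
position: [0.5796, 0.1165, 0.0934]
tool_rot: [-0.3, 0.954, 0.0, -0.001]
ft_force: [0.2, -0.5, 1.2]
grip_width: 0.0201
grip_force: 0.0
```

Request:
servo_tool:
  rows: [0.54, 0, 0.0025, 0, 0, 0.54, 0, 0.0025, 0, 0, 0.54, 0, 0.0012, 0, -2, 0.54, 0, 0.0012, 0, -2, 0.54, 0, 0.0011, 0, -1.9]

```text
time: 10.0
position: [0.5757, 0.1232, 0.0952]
tool_rot: [-0.35, 0.937, -0.001, 0.001]
ft_force: [1.1, -1.2, -0.5]
grip_width: 0.0199
grip_force: 0.7
```

Request:
servo_tool:
  rows: [0.54, 0, 0, 0, 0, 0.54, 0, 0, 0, 0, 0.54, 0, 0, 0, 0]

```text
time: 10.25
position: [0.5755, 0.1233, 0.0947]
tool_rot: [-0.348, 0.937, -0.0, 0.001]
ft_force: [0.9, -0.1, 1.3]
grip_width: 0.0199
grip_force: 0.5
```

Request:
servo_tool:
  rows: [0.54, 0, -0.0025, 0, 0, 0.54, 0, -0.0025, 0, 0, 0.54, 0, 0, 0, 0, 0.54, 0, 0, -0.025, 0, 0.54, 0, 0, -0.03, 0]

```text
time: 10.67
position: [0.5755, 0.1192, 0.1466]
tool_rot: [-0.348, 0.937, 0.001, -0.004]
ft_force: [0.8, 0.4, -0.1]
grip_width: 0.02
grip_force: 0.0
```

Request:
servo_tool:
  rows: [0.54, -0.02, 0, -0.03, 0, 0.54, -0.02, 0, -0.03, 0, 0.54, -0.02, 0, -0.02, 0, 0.54, 0, 0, 0, 0, 0.54, 0, 0, 0, 0]

```text
time: 11.08
position: [0.6241, 0.1591, 0.2297]
tool_rot: [-0.349, 0.937, -0.0, 0.001]
ft_force: [-0.8, -0.1, -0.7]
grip_width: 0.0198
grip_force: 0.0
```

```bash
python3 - <<'E'
from h import *
s,o=pose(); print(s,o['time'],o['ft_force'])
p=robot.camera('wrist')
for n in N[1:6]:
  for b in robot.place_of(p,n)[:2]: print(n,np.round(b['at'],4),round(b['score'],2),wproj(p,o,b['at']).round())
u,v=wproj(p,o,[.58,.12,.08]).round().astype(int)
u0,v0=max(u-100,0),max(v-110,0); c=255*(p['pixels'][v0:v0+150,u0:u0+200]/255.)**.5
print(u0,v0)
cv2.imwrite('pics/w5.png',cv2.resize(c.astype(np.uint8)[:,:,::-1],None,fx=4,fy=4,interpolation=cv2.INTER_CUBIC))
E
```

```text
[  0.62407189   0.1591257    0.22967791 130.85210553] 11.0833 [-0.7790832  -0.13047873 -0.67280862]
dial_axis [0.5503 0.1052 0.0781] 0.95 [331. 105.]
index_mark [0.5882 0.128  0.0818] 0.81 [321. 165.]
post_top [0.5742 0.1186 0.109 ] 0.86 [324. 144.]
post_top [0.5935 0.1285 0.0783] 0.18 [317. 170.]
target_line [0.5928 0.1274 0.0791] 0.88 [317. 168.]
220 39
```

View pics/w5.png

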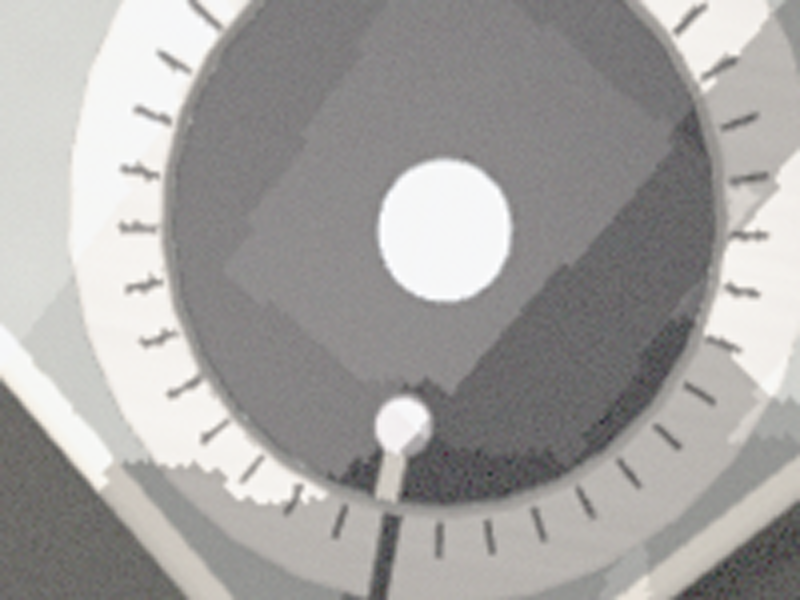

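The mark, (398,455) to (388,500), now nearly runs into the long line, (391,517) to (380,598). I'll quantify the remaining gap and plan the move to the button.

```bash
python3 - <<'E'
from h import *
s,o=pose(); p=robot.camera('wrist')
C=lambda x,y:(220+x/4,39+y/4)
W=lambda x,y,z: wray(p,o,C(x,y),z)[:2]
# centroids of bright mark (z .08) / dark line rows from gray in crop
g=cv2.cvtColor(p['pixels'],cv2.COLOR_RGB2GRAY).astype(float)
def cen(v,u0,u1,bright):
    r=g[v,u0:u1]; w=r-r.min() if bright else r.max()-r; w=np.where(w>.5*w.max(),w,0); return u0+(w@np.arange(u1-u0))/w.sum()
m=[(cen(v,308,328,1),v) for v in range(155,163)]; l=[(cen(v,308,324,0),v) for v in range(171,185)]
print(np.round(m,1).tolist(),np.round(l,1).tolist())
M=np.array([wray(p,o,q,.08)[:2] for q in m]);Ln=np.array([wray(p,o,q,.078)[:2] for q in l])
Lx,Rx=W(166,215,.08),W(720,215,.08)
from scipy.optimize import least_squares
pt=W(403,426,.11); mo=W(387,500,.08)
f=lambda a:[np.hypot(*(pt-a))*1e3-34,np.hypot(*(mo-a))*1e3-51]+[np.hypot(*(q-a))*1e3-50 for q in (Lx,Rx)]
a=least_squares(f,[.547,.1]).x; print(a.round(4))
an=lambda X:np.degrees(np.arctan2(*(X-a).T[::-1])).round(2)
print('mark',an(M),'line',an(Ln),'post',an(pt[None]))
t=robot.camera('top');q=robot.camera('side')
for k in (t,q): print([(np.round(b['at'],4),round(b['score'],2)) for n in ('button_top','index_mark','target_line') for b in robot.place_of(k,n)[:1]])
E
```

```text
[[316.5, 155.0], [316.5, 156.0], [316.5, 157.0], [316.5, 158.0], [316.3, 159.0], [316.3, 160.0], [316.0, 161.0], [315.5, 162.0]] [[317.8, 171.0], [315.9, 172.0], [316.0, 173.0], [315.9, 174.0], [315.5, 175.0], [315.2, 176.0], [315.1, 177.0], [315.0, 178.0], [314.9, 179.0], [314.5, 180.0], [314.1, 181.0], [314.1, 182.0], [314.1, 183.0], [314.0, 184.0]]
[0.5428 0.0998]
mark [26.86 27.11 27.32 27.53 27.59 27.79 27.72 27.51] line [30.9  29.61 29.77 29.87 29.72 29.59 29.68 29.77 29.84 29.7  29.55 29.68
 29.76 29.86] post [28.55]
[(array([ 0.49  , -0.0226,  0.0872]), 0.65), (array([0.5905, 0.1238, 0.0764]), 0.94), (array([0.591 , 0.1242, 0.0801]), 0.74)]
[(array([ 0.4877, -0.0212,  0.0896]), 0.54), (array([0.5889, 0.126 , 0.0795]), 0.82), (array([0.5907, 0.1253, 0.0753]), 0.6)]
```

The dial stands about 1.5° short of the line, roughly 1.4 mm against the 4 mm limit, so it is set. Next is the button: I'll press it with one finger, using the mean button position (0.488,-0.022).

```bash
python3 - <<'E'
from h import *
s,o=pose(); y=np.radians(s[3]); b=np.array([.4881,-.0221])+.015*np.array([np.cos(y),np.sin(y)])
print(b)
hi=[*b,.16,s[3]]; lo=[*b,.105,s[3]]
plan(s,lin(s,hi,8)+[hi]*2+lin(hi,lo,3)+[lo]*2,.54)
E
```

```text
[ 0.47829772 -0.01074591]
[0.54, 0.0276, -0.0042, 0.0086, 0.0, 0.54, 0.0275, -0.0042, 0.0086, 0.0, 0.54, 0.0276, -0.0041, 0.0086, 0.0, 0.54, 0.0275, -0.0042, 0.0085, 0.0, 0.54, 0.0276, -0.0042, 0.0086, 0.0]
[0.54, 0.0276, -0.0042, 0.0086, 0.0, 0.54, 0.0275, -0.0042, 0.0086, 0.0, 0.54, 0.0276, -0.0042, 0.0086, 0.0, 0.54, -0.0, 0.0, -0.0, 0.0, 0.54, -0.0, 0.0, -0.0, 0.0]
[0.54, -0.0, 0.0, 0.0183, 0.0, 0.54, -0.0, 0.0, 0.0183, 0.0, 0.54, -0.0, 0.0, 0.0184, 0.0, 0.54, -0.0, 0.0, -0.0, 0.0, 0.54, -0.0, 0.0, -0.0, 0.0]
```

Request:
servo_tool:
  rows: [0.54, 0.0276, -0.0042, 0.0086, 0, 0.54, 0.0275, -0.0042, 0.0086, 0, 0.54, 0.0276, -0.0041, 0.0086, 0, 0.54, 0.0275, -0.0042, 0.0085, 0, 0.54, 0.0276, -0.0042, 0.0086, 0]

```text
time: 12.25
position: [0.5319, 0.0521, 0.1857]
tool_rot: [-0.349, 0.937, -0.0, 0.0]
ft_force: [0.2, -1.2, -0.1]
grip_width: 0.0195
grip_force: 0.0
```

Request:
servo_tool:
  rows: [0.54, 0.0276, -0.0042, 0.0086, 0, 0.54, 0.0275, -0.0042, 0.0086, 0, 0.54, 0.0276, -0.0042, 0.0086, 0, 0.54, 0, 0, 0, 0, 0.54, 0, 0, 0, 0]

```text
time: 12.67
position: [0.4776, -0.0115, 0.1599]
tool_rot: [-0.347, 0.938, 0.0, -0.0]
ft_force: [1.1, 0.4, 0.9]
grip_width: 0.02
grip_force: 0.0
```

Request:
servo_tool:
  rows: [0.54, 0, 0, 0.0183, 0, 0.54, 0, 0, 0.0183, 0, 0.54, 0, 0, 0.0184, 0, 0.54, 0, 0, 0, 0, 0.54, 0, 0, 0, 0]

```text
time: 13.08
position: [0.4791, -0.0102, 0.1048]
tool_rot: [-0.349, 0.937, 0.0, -0.0]
ft_force: [0.0, 0.3, 0.7]
grip_width: 0.0196
grip_force: 0.0
```

```bash
python3 - <<'E'
from h import *
s,o=pose(); print(s,o['time'],o['ft_force'])
for c in ('top','side','wrist'):
  p=robot.camera(c)
  print(c,[(n,np.round(b['at'],4),round(b['score'],2)) for n in ('button_top','index_mark','target_line') for b in robot.place_of(p,n)[:1]])
  if c=='side':
    X=cv2.projectPoints(np.array([[.488,-.022,.09]]),np.array(p['rvec'],float),np.array(p['tvec'],float),np.array(p['intrinsics']),None)[0].ravel().astype(int);print(X)
    u,v=max(X[0]-100,0),max(X[1]-75,0);cv2.imwrite('pics/s6.png',cv2.resize(p['pixels'][v:v+150,u:u+200,::-1],None,fx=4,fy=4,interpolation=cv2.INTER_CUBIC))
E
```

```text
[ 4.79050784e-01 -1.01807233e-02  1.04815603e-01  1.30861223e+02] 13.0833 [0.00174692 0.33978876 0.66578726]
top [('index_mark', array([ 0.5901,  0.2673, -0.0006]), 0.64), ('target_line', array([0.5905, 0.1242, 0.0823]), 0.74)]
side [('button_top', array([ 0.4859, -0.0215,  0.087 ]), 0.59), ('index_mark', array([0.5882, 0.1234, 0.0821]), 0.65), ('target_line', array([ 0.5716, -0.0374,  0.0606]), 0.74)]
[269 253]
wrist [('button_top', array([ 0.4859, -0.0204,  0.0884]), 0.62)]
```

View pics/s6.png

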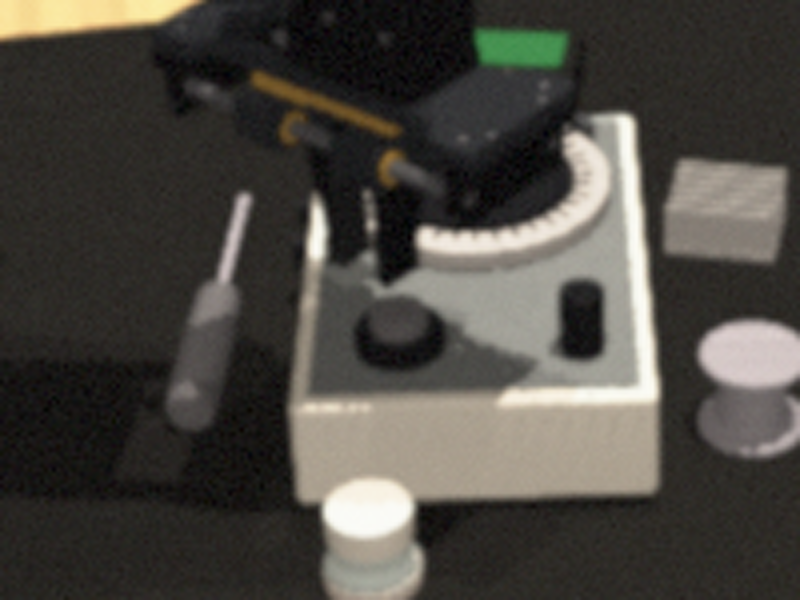

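The side crop shows the near finger's tip at (395,275), right above the button at (400,325), which stands proud of its housing. Pressing now.

Request:
servo_tool:
  rows: [0.54, 0, 0, 0.008, 0, 0.54, 0, 0, 0.008, 0, 0.54, 0, 0, 0.002, 0, 0.54, 0, 0, 0.002, 0, 0.54, 0, 0, 0, 0]

```text
time: 14.1
position: [0.478, -0.0108, 0.0844]
tool_rot: [-0.349, 0.937, 0.0, -0.001]
ft_force: [-0.6, 0.1, 2.5]
grip_width: 0.0202
grip_force: 1.5
```

Request:
servo_tool:
  rows: [0.54, 0, 0, 0.001, 0, 0.54, 0, 0, 0.001, 0, 0.54, 0, 0, 0, 0]

```text
time: 14.35
position: [0.478, -0.0108, 0.083]
tool_rot: [-0.349, 0.937, 0.0, -0.0]
ft_force: [-0.6, -0.8, 4.4]
grip_width: 0.0201
grip_force: 1.9
```

Request:
servo_tool:
  rows: [0.54, 0, 0, 0.001, 0, 0.54, 0, 0, 0.001, 0, 0.54, 0, 0, 0, 0]

```text
time: 14.6
position: [0.478, -0.0108, 0.0813]
tool_rot: [-0.349, 0.937, 0.0, -0.0]
ft_force: [-3.1, -0.6, 7.4]
grip_width: 0.0199
grip_force: 3.5
```

Request:
servo_tool:
  rows: [0.54, 0, 0, 0.001, 0, 0.54, 0, 0, 0, 0]

```text
time: 14.77
position: [0.4781, -0.0108, 0.0811]
tool_rot: [-0.349, 0.937, -0.0, -0.0]
ft_force: [-4.1, 0.2, 14.3]
grip_width: 0.0201
grip_force: 7.2
```

The force has risen to 14 N with no further travel, so the button is at its stop. Releasing, then a final check.

Request:
servo_tool:
  rows: [0.54, 0, 0, -0.005, 0, 0.54, 0, 0, -0.01, 0, 0.54, 0, 0, -0.025, 0, 0.54, 0, 0, -0.03, 0, 0.54, 0, 0, -0.03, 0]

```text
time: 15.18
position: [0.4778, -0.0106, 0.1803]
tool_rot: [-0.349, 0.937, 0.001, -0.001]
ft_force: [1.1, 0.1, -0.3]
grip_width: 0.0197
grip_force: 0.0
```

Request:
servo_tool:
  rows: [0.54, 0, 0, -0.03, 0, 0.54, 0.03, 0.03, 0, 0, 0.54, 0, 0, 0, 0, 0.54, 0, 0, 0, 0]

```text
time: 15.52
position: [0.4338, -0.0068, 0.2097]
tool_rot: [-0.349, 0.937, 0.001, -0.001]
ft_force: [0.5, -1.0, -1.0]
grip_width: 0.02
grip_force: 0.0
```

```bash
python3 - <<'E'
from h import *
s,o=pose(); print(s,o['time'],o['ft_force'])
for c in ('top','side'):
  p=robot.camera(c)
  print(c,[(n,np.round(b['at'],4),round(b['score'],2)) for n in N for b in robot.place_of(p,n)[:1]])
  if c=='side':
    X=cv2.projectPoints(np.array([[.54,.05,.08]]),np.array(p['rvec'],float),np.array(p['tvec'],float),np.array(p['intrinsics']),None)[0].ravel().astype(int)
    u,v=X[0]-80,X[1]-60;cv2.imwrite('pics/s7.png',cv2.resize(p['pixels'][v:v+120,u:u+160,::-1],None,fx=5,fy=5,interpolation=cv2.INTER_CUBIC))
E
```

```text
[ 4.33803340e-01 -6.81105617e-03  2.09716438e-01  1.30792736e+02] 15.5167 [ 0.5046996  -0.99706088 -1.04996517]
top [('case', array([0.5396, 0.0576, 0.0042]), 0.64), ('dial_axis', array([0.5471, 0.0968, 0.0787]), 0.88), ('index_mark', array([0.5924, 0.123 , 0.0778]), 0.7), ('post_top', array([0.5749, 0.1135, 0.1057]), 0.62), ('target_line', array([0.5888, 0.1236, 0.0785]), 0.87), ('button_top', array([ 0.4078,  0.1111, -0.0029]), 0.56)]
side [('case', array([ 0.5383,  0.0567, -0.0007]), 0.89), ('dial_axis', array([0.5474, 0.1007, 0.0815]), 0.86), ('index_mark', array([0.5894, 0.1226, 0.079 ]), 0.57), ('post_top', array([0.5751, 0.1184, 0.1091]), 0.9), ('target_line', array([0.5898, 0.1276, 0.078 ]), 0.95), ('button_top', array([ 0.4885, -0.0216,  0.0875]), 0.65)]
```

View pics/s7.png

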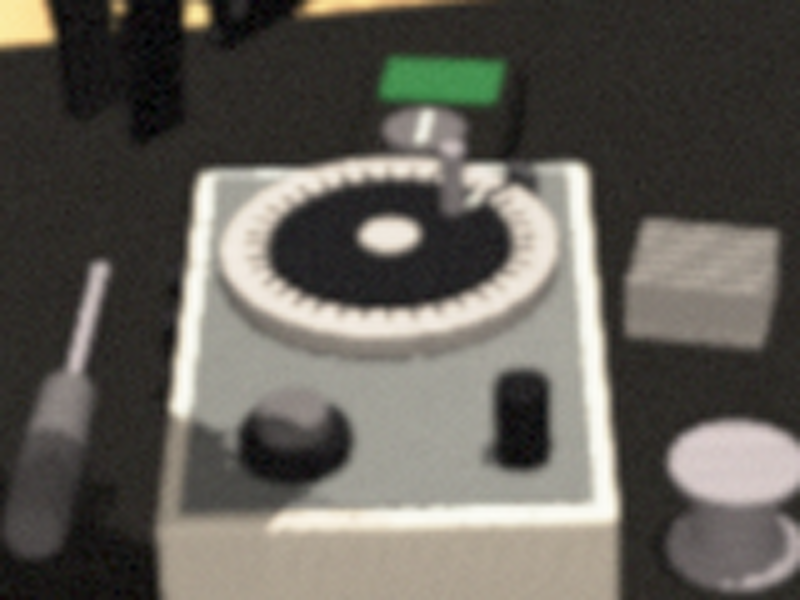

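The picture shows the button up at (293,430), the white mark at (480,190) running into the long line with its tab at (520,175), and the arm clear at the upper left. Handing in.

```bash
python3 -c "
from rig import robot; print(robot.hand_in())"
```

```text
the job is handed in; nothing more can be done
None
```

I set the dial about 1.5° (1.4 mm) short of the long line, inside the 4 mm limit, pressed the button to its stop and let it come back up, backed the arm clear, and handed the job in; the hand-in returned no verdict.

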